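Draw out and re-lock a display basket

TASK

Slide the rack's lock bolt clear so that the wire basket is free, draw the basket out until it meets its stop, then slide the bolt fully home again so that the basket is locked in its drawn-out place. Work gently: the jar in the basket must stay standing, and leave the bowl, the crate and the mug alone.

Things in the scene. Friction and masses are not known exactly. Their poses are not given: they have to be found in the camera images.
- rack: Fixed pale-wood display rack, base board 260 x 340 x 20 mm, standing sideways: its open front faces the robot's right. Origin on the table, 10 mm nearer the front than the board's centre; x points from front to rear (roughly world +y), y towards the robot, z up. Rack (x, y) below means this frame, in mm. On each side wooden posts 20 mm thick at rack x 50 and 130, y +-160.
- shelf_bar (a point): Middle of the 8 mm front bar of the wire shelf over the rack, 142 mm above the table, at rack (-45, 0). The shelf spans rack x -45 to 130, y -165 to 165 and is open in front. The bar runs along rack y right above the bolt's tab, so reach the tab from the rack's front, the tool leaning out by some 35 to 45 degrees (fingers pointing inwards, rack +x, and down).
- lock_tab (a point): Grasp point on the upright steel tab of the lock bolt, 82 mm above the table. The tab is 16 mm along rack x, 12 mm along rack y (pinch it across this), from 56 to 98 mm high. Fully locked it is at rack (-45, 115); it moves with the bolt. Above 62 mm height there are 40 mm of room on each side.
- lock (a joint): Travel of the lock bolt in m: 0 fully home (locked), 0.03 fully withdrawn against its end stop; grows as the bolt moves along rack +y. Above 0.02 the basket is free. Resistance about 3 N, ends hard; it stays where left. If neither notch of the basket is opposite the bolt, the returning bolt butts on the basket's side rail at about 0.018.
- pull (a point): Grasp point on the upright wooden pull at the front of the wire basket, 85 mm above the table. The pull is 26 mm along rack x, 24 mm along rack y (pinch it across this), 48 to 104 mm high, at rack (-111, -40) with the basket home; it moves with the basket. Basket: 180 x 160 mm, rim 92 mm above the table, rack y -120 to 40, front at rack x -90 when home.
- basket (a joint): Travel of the basket in m, 0 home, growing as it is drawn out level along rack -x. Resistance about 4 N; it stays where left. The outward stop comes anywhere from 0.06 to 0.084, different each time, and must be felt (it bears 25 N). There the basket's second notch is opposite the bolt, with 3 mm of play each way; more than 3 mm short of the stop the bolt cannot enter.
- keeper (a point): Top centre of the dark steel keeper that guides the bolt, at rack (-45, 84), 62 mm above the table; it is 32 mm along rack x and 36 mm along rack y. The outward stop is the lug of a steel catch, clamped on the basket's side towards the bolt (rack +y), meeting the keeper's rear face.
- jar: White lidded jar, 60 mm wide and 60 mm high, about 0.25 kg, standing loose in the basket. Origin at the centre of its underside, z up.
- bowl: Loose wooden bowl 140 mm wide, 60 mm high, on the table behind the rack, to the robot's left. Origin at the centre of its underside.
- crate: Loose slatted wooden crate 140 x 180 x 80 mm on the table to the robot's right. Origin at the centre of its underside.
- mug: Loose white mug 80 mm wide, 90 mm high, on the table to the robot's left. Origin at the centre of its underside.
Not all that is in view belongs to the job. Leave any orange look-alike of the jar alone.

How it is judged:
By the outcome, as a careful person would: the job done as asked, in the order asked, and still so for the second after the job is handed in, with the robot touching nothing.
It also fails if it takes over 58 s, if anything falls off the work surface, if the arm or the gripper's body presses on something with over 40 N, if the wrist force passes 120 N, or if a joint passes its speed limit or range.

ROBOT

A 6-joint arm with a two-finger parallel gripper is mounted at the origin on the work surface. World frame = base frame: x ahead of the robot, y to its left, z up, the work surface at z = 0. Lengths are in m, angles in rad, forces in N, time in s.
With the tool pointing down it reaches from about 0.425 to 0.95 m from the base axis. Payload 3.5 kg.
Tool frame: the origin (TCP) lies at the very end of the fingers, on their centre line; the grasp point (between the pads) lies robot.grip_depth behind it (robot.grip_depth is the distance from the TCP to the grasp point, in m); z points along the fingers, y is the line along which they close (so a half turn about z gives the same grasp; the last joint's range is limited). The gripper opens to 85 mm and grips with 20 to 120 N. Pads are 22 mm wide; open, the fingers measure 114 mm over their backs; the gripper's body (76 mm by 85 mm) begins 54 mm behind the grasp point. The pads swing forward as they close: fully open they stand 13 mm farther back than shut.
Start: joints at [1.055, 0.286, 1.577, -0, 1.279, -0.15], TCP at [0.241, 0.63, 0.231] pointing down, gripper open.
Joint ranges: [-2.77, 2.77], [-0.9, 2.22], [0.21, 2.48], [-1.53, 4.67], [0.24, 2.81], [-2.84, 2.84]. Speed limits (rad/s): [2.79, 2.79, 3.14, 3.14, 3.14, 3.14].

INTERFACE

Orientations are given as [roll, pitch, yaw] about the fixed x, y, z axes, in that order (R = Rz(yaw) Ry(pitch) Rx(roll)).
In Python, from plant import robot gives the robot as it stands.
- The arm moves only by the tool play_rows, never from a script. Its argument "deltas" is a list of rows, each a list of 4 numbers: the shift along the tool's x, y, z in mm, then the turn about the tool's z in degrees. A call has 1 to 8 rows; each row is the pose to reach, as a shift and turn from the pose commanded when the call began, along the tool's axes at that moment; what a row does not reach only later rows make up. A row lasts 1/10 s, in which the tool goes at most 50 mm and 8.59 degrees, less where a joint would pass 70% of its speed; a pose out of reach is approached as far as the arm can. A call with a gripper value outside its range is refused whole. "fingers" is the opening, from 0 (shut) to 1 (fully open), set as the call begins (left out, the last holds). The fingers move at their own pace and stop on an object; "newtons" is the grip in N (left out, the last holds). Time passes only in rows, so rows that repeat a pose let the fingers close. It gives the time, the measured TCP pose, the force, the opening and the grip force at its end, in the units of the state.
- robot.get_state(): the state, without advancing time (a new reading comes with each control period).
- robot.get_image(name): name is "side" or "top"; returns a dict with "pixels" (420x560x3 uint8, red, green, blue), "fx", "fy", "cx", "cy" (pixels), "rvec" (rotation vector, rad) and "tvec" (3), from world to camera coordinates, as OpenCV has them. Camera axes: x right, y down, z forward; pixel columns grow to the right and rows downward; lengths in m; the calibration is good to about 2 mm. A picture is of the moment at which its call begins. There is no depth.
- robot.hand_in(): hands the job in; it is judged then, once.
Trained networks look in the newest picture that a camera, given by its name, has taken for a name from the list of things; names that differ only in an ending like _2 or _b are one class to them, and where a whole thing is asked for, a point or a joint stands for the part that bears it (a point fixed in the world has none). Each returns a list of dicts, best first, with "conf" (0 to 1); they miss things now and then, are a little off and sometimes report something else, mostly with a low value. They report only what shows in the picture. A call takes as long as a camera call. They do not tell look-alikes from the thing itself.
- robot.search_frame(thing, camera): "uv" ([column, row] in pixels, amid what is visible of it).
- robot.pinpoint(thing, camera): "uv" ([column, row] in pixels: a listed point, or the origin of a listed thing).
The state is a dict: "time_s": time; "joint_positions": joint angles; "joint_velocities": joint speeds; "effort": joint torques, N m; "eef_pos": TCP position; "eef_rot": TCP orientation; "force": force on the tool from outside, world axes, zero at the start; "wrist_torque": the same for the moment, N m; "gripper_width": opening from 0.0 (shut) to 1.0 (fully open); "grasp_force": force on a finger pad.
Only numpy, scipy, OpenCV 4.12 (cv2) and the standard library are available. Lean on these libraries where they do the work, as an engineer would, in place of code of your own. Each camera call takes 0.05 s, during which the arm holds its last target. There are 200 camera calls.

## Working session

There is one attempt and no reset: what is moved stays moved. The work goes in short steps, Python scripts to look and compute and a tool call to move; the robot and the scene stay as the last step left them, time stands still between calls to the robot, and variables do not carry over. Pictures are saved under pics/ and viewed, at most 10 in all, crops included, and the job is handed in when it is done.

Besides the shell and the picture viewer there is one more tool, called after "Call:" by a JSON object that holds its "fn" and its "kwargs". play_rows: Moves the arm, as the interface text tells. Its arguments: {"type":"object","properties":{"deltas":{"type":"array","items":{"type":"array","items":{"type":"number"}}},"fingers":{"type":"number"},"newtons":{"type":"number"}},"required":["deltas"]}

```bash
ls; mkdir -p pics
cat > h.py <<'E'
import numpy as np, cv2
from scipy.spatial.transform import Rotation as Rn
from plant import robot
def img(n): return robot.get_image(n)
def ray(im,uv):
    R=cv2.Rodrigues(np.array(im["rvec"],float))[0]; t=np.array(im["tvec"],float).ravel()
    d=R.T@np.array([(uv[0]-im["cx"])/im["fx"],(uv[1]-im["cy"])/im["fy"],1.]); return -R.T@t,d
def onz(im,uv,z):
    c,d=ray(im,uv); return c+d*(z-c[2])/d[2]
def proj(im,P):
    K=np.array([[im["fx"],0,im["cx"]],[0,im["fy"],im["cy"]],[0,0,1]],float)
    return cv2.projectPoints(np.array(P,float).reshape(-1,3),np.array(im["rvec"],float),np.array(im["tvec"],float),K,None)[0].reshape(-1,2)
def save(im,f): cv2.imwrite(f,im["pixels"][:,:,::-1])
E
python3 - <<'E'
from h import *
print(robot.grip_depth); s=robot.get_state(); print(s)
Z=dict(rack=0,shelf_bar=.142,lock_tab=.082,pull=.085,keeper=.062,jar=None,bowl=0,crate=0,mug=0)
for c in("side","top"):
    im=img(c); save(im,f"pics/{c}0.png"); print(c,ray(im,(280,210)))
    for k,z in Z.items():
        for r in robot.pinpoint(k,c)[:2]: print(k,np.round(r["uv"],1),round(r["conf"],2),None if z is None else np.round(onz(im,r["uv"],z),4))
E
```

```text
pics
0.0187
{'time_s': 0.0, 'joint_positions': array([ 1.05499240e+00,  2.87182652e-01,  1.57819536e+00, -8.93994019e-07,
        1.27860374e+00, -1.50004585e-01]), 'joint_velocities': array([ 0.00060375,  0.00016953,  0.00086667, -0.00094651, -0.00118147,
       -0.00019904]), 'effort': array([ 2.53840284e-03, -4.05977225e+01, -2.92632312e+01, -5.43109707e-05,
        5.85250804e-03,  9.43038202e-06]), 'eef_pos': array([0.24108797, 0.62976426, 0.22992592]), 'eef_rot': array([-3.13923026e+00, -3.56186728e-04,  2.77579315e+00]), 'force': array([ 0.37779117, -0.23813421, -0.2171245 ]), 'wrist_torque': array([ 0.02776059,  0.0468378 , -0.01222305]), 'grasp_force': 0.0, 'gripper_width': 1.005384359574411}
side (array([0.44187969, 0.6973642 , 0.96204555]), array([ 0.1749143 , -0.6326244 , -0.75471584]))
rack [293.1 269.7] 0.62 [0.5721 0.092  0.    ]
shelf_bar [295.8 223.9] 0.85 [0.5802 0.045  0.142 ]
pull [289.8 221.4] 0.78 [ 0.6079 -0.0047  0.085 ]
pull [335.9 383.7] 0.7 [0.4064 0.3929 0.085 ]
keeper [324.1 251.3] 0.56 [0.4978 0.0531 0.062 ]
keeper [275.1 272.9] 0.35 [0.606  0.1525 0.062
[... 335 characters left out ...]
6164 ]), array([ 0.11334658, -0.02242588, -0.99330652]))
rack [237.5 225.7] 0.76 [0.5834 0.0982 0.    ]
rack [247.2 256.8] 0.45 [0.4942 0.0711 0.    ]
shelf_bar [127.3 227.8] 0.43 [0.5711 0.3655 0.142 ]
lock_tab [249.2 266.1] 0.56 [0.4689 0.0616 0.082 ]
lock_tab [416. 254.] 0.28 [ 0.4934 -0.3865  0.082 ]
pull [273.5 209.8] 0.8 [ 0.6181 -0.0052  0.085 ]
keeper [249.1 255.7] 0.9 [0.4966 0.0626 0.062 ]
keeper [251.5 223.2] 0.25 [0.5848 0.0553 0.062 ]
jar [161.2 169.5] 0.98 None
jar [198.4 145.7] 0.95 None
bowl [130.7 226.5] 0.69 [0.5858 0.4023 0.    ]
crate [415.3 257.1] 0.74 [ 0.4852 -0.4114  0.    ]
mug [143.7 289.3] 0.78 [0.4082 0.3623 0.    ]
mug [274.8 209.7] 0.58 [ 0.6281 -0.0096  0.    ]
```

View pics/side0.png

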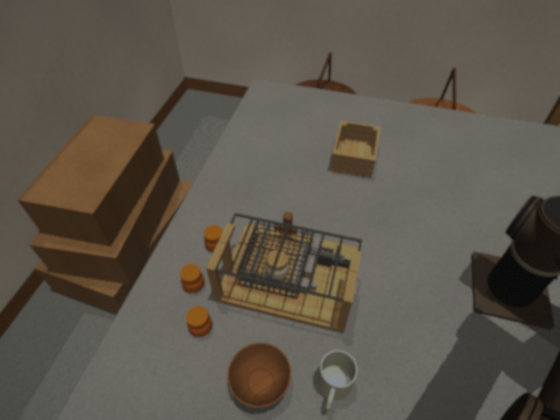

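View pics/top0.png

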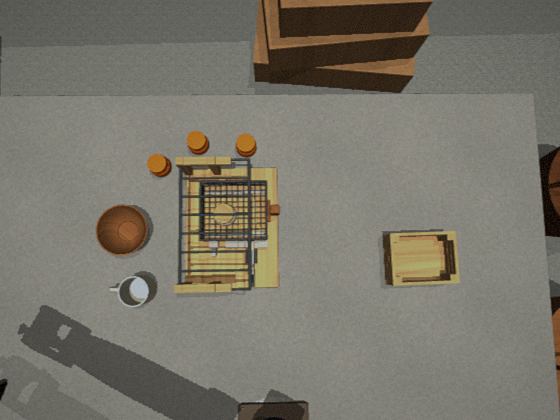

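Run:
```python
from h import *
from scipy.optimize import least_squares
import plant; print([a for a in dir(robot) if a[0]!='_'])
loc=dict(rack=(0,0,0),shelf_bar=(-45,0,142),lock_tab=(-45,115,82),pull=(-111,-40,85),keeper=(-45,84,62))
obs=[("side","rack",(293.1,269.7)),("side","shelf_bar",(295.8,223.9)),("side","pull",(289.8,221.4)),("side","keeper",(324.1,251.3)),
("top","rack",(237.5,225.7)),("top","lock_tab",(249.2,266.1)),("top","pull",(273.5,209.8)),("top","keeper",(249.1,255.7))]
ims={c:img(c) for c in("side","top")}
def P(p,k):
    l=np.array(loc[k])/1000; th=p[2]  # rack x dir angle th ; y towards robot = x rotated +90
    c,s=np.cos(th),np.sin(th); return [p[0]+c*l[0]-s*l[1],p[1]+s*l[0]+c*l[1],l[2]]
f=lambda p:np.concatenate([proj(ims[c],P(p,k))[0]-uv for c,k,uv in obs])
r=least_squares(f,[.58,.1,np.pi/2],loss="soft_l1",x_scale=[.1,.1,.1]);print(r.x,np.degrees(r.x[2]))
print(np.round(f(r.x).reshape(-1,2),1))
for k in loc:print(k,np.round(P(r.x,k),4))
```

```text
['MotionError', 'get_image', 'get_state', 'grip_depth', 'hand_in', 'pinpoint', 'search_frame']
[0.58283597 0.09847834 1.50757382] 86.37761741249858
[[-4.3  1.1]
 [-0.7  2.5]
 [-1.8 -3.3]
 [ 0.2  1.9]
 [-0.1  0.2]
 [ 0.3  1.4]
 [ 3.6  0.8]
 [ 1.4  0.1]]
rack [0.5828 0.0985 0.    ]
shelf_bar [0.58   0.0536 0.142 ]
lock_tab [0.4652 0.0608 0.082 ]
pull [ 0.6157 -0.0148  0.085 ]
keeper [0.4962 0.0589 0.062 ]
```

The side view shows the rack mid-image (tab/keeper near 325,255; pull near 288,220). The top view shows the base board's front edge at column ~277 and the pull at (274,210). Next I'll overlay the fitted model to check the yaw.

```bash
cat >> h.py <<'E'
def W(p,l):
    l=np.atleast_2d(np.array(l,float))/1000; c,s=np.cos(p[2]),np.sin(p[2])
    return np.c_[p[0]+c*l[:,0]-s*l[:,1],p[1]+s*l[:,0]+c*l[:,1],l[:,2]]
E
python3 - <<'E'
from h import *
p=[0.58283597,0.09847834,1.50757382]
def crop(n,x0,y0,w,h,f,S=5):
    im=img(n); a=cv2.resize(np.ascontiguousarray(im["pixels"][y0:y0+h,x0:x0+w,::-1]),None,fx=S,fy=S,interpolation=cv2.INTER_CUBIC)
    a=cv2.convertScaleAbs(a,alpha=1.5)
    def L(l,col):
        q=((proj(im,W(p,l))-[x0,y0]+.5)*S).astype(int); cv2.polylines(a,[q.reshape(-1,1,2)],False,col,1)
    L([(-140,-170,20),(120,-170,20),(120,170,20),(-140,170,20),(-140,-170,20)],(255,0,0))
    L([(-45,-165,142),(130,-165,142),(130,165,142),(-45,165,142),(-45,-165,142)],(0,255,0))
    L([(-90,-120,92),(90,-120,92),(90,40,92),(-90,40,92),(-90,-120,92)],(0,0,255))
    L([(-45,115,56),(-45,115,98)],(255,0,255)); L([(-111,-40,48),(-111,-40,104)],(255,255,0))
    cv2.imwrite(f,a)
crop("top",165,145,125,150,"pics/c1.png",4)
crop("side",200,200,170,135,"pics/c2.png",4)
E
```

```text
(no output)
```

View pics/c1.png

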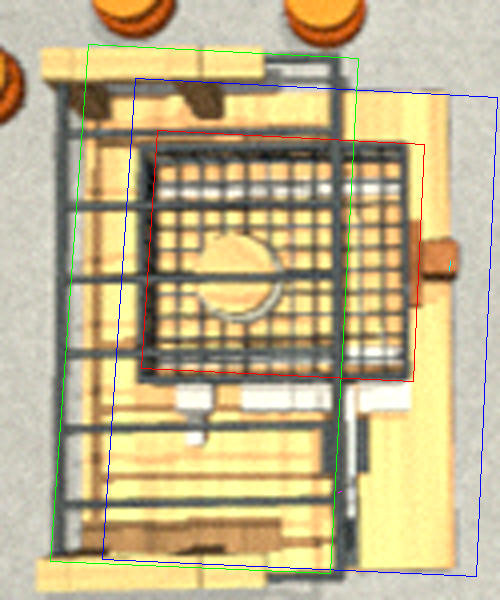

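View pics/c2.png

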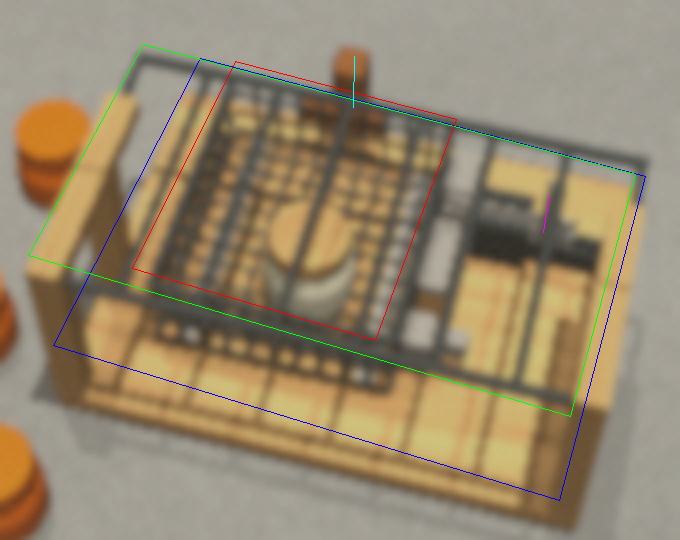

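The overlay shows that I had the board's sign backwards (its front is at x=-120), and the yaw is nearer 90°. The shelf bar's ends are at crop (340,65) and (340,575), and the board's front corners at (450,92) and (455,570). I'll refit using these edges.

```bash
cat > fit.py <<'E'
from h import *
from scipy.optimize import least_squares
ims={c:img(c) for c in("side","top")}
t=lambda x,y:((x+.5)/4-.5+165,(y+.5)/4-.5+145)
s=lambda x,y:((x+.5)/4-.5+200,(y+.5)/4-.5+200)
obs=[("top",(-120,-170,20),t(451,92)),("top",(-120,170,20),t(454,570)),("top",(-45,-165,142),t(340,65)),("top",(-45,165,142),t(340,576)),
("top",(130,-165,142),t(62,76)),("top",(130,165,142),t(62,562)),
("top",(-90,-120,92),t(406,145)),("top",(-90,40,92),t(410,378)),("top",(90,-120,92),t(148,145)),("top",(90,40,92),t(144,378)),
("top",(-111,-40,104),t(441,257)),("side",(-45,-165,142),s(140,58)),("side",(-45,165,142),s(645,165)),("side",(-111,-40,104),s(352,55)),
("top",(-45,115,82),(249.2,266.1)),("top",(-45,84,62),(249.1,255.7)),("side",(-45,84,62),(324.1,251.3)),("side",(-45,0,142),(295.8,223.9))]
f=lambda p:np.concatenate([proj(ims[c],W(p,k))[0]-uv for c,k,uv in obs])
r=least_squares(f,[.58,.1,np.pi/2],loss="soft_l1",x_scale=[.1,.1,.1]);print(r.x,np.degrees(r.x[2]))
if __name__=="__main__":
    for o,e in zip(obs,np.round(f(r.x).reshape(-1,2),1)):print(o[:2],e)
    print(np.round(W(r.x,[(-45,115,82),(-111,-40,85),(-45,84,62),(-45,0,142)]),4))
E
python3 fit.py
python3 - <<'E'
from h import *
im=img("side");save(im,"pics/s1.png")
x0,y0,w,h,S=300,225,70,55,10
cv2.imwrite("pics/c3.png",cv2.convertScaleAbs(cv2.resize(np.ascontiguousarray(im["pixels"][y0:y0+h,x0:x0+w,::-1]),None,fx=S,fy=S,interpolation=cv2.INTER_CUBIC),alpha=1.7))
E
```

```text
[0.57891467 0.10152566 1.56354802] 89.58470256094374
('top', (-120, -170, 20)) [ 0.4 -0.2]
('top', (-120, 170, 20)) [0.7 0.2]
('top', (-45, -165, 142)) [-0.1 -1.3]
('top', (-45, 165, 142)) [0.1 0. ]
('top', (130, -165, 142)) [ 1.5 -3.8]
('top', (130, 165, 142)) [-0.6  4.3]
('top', (-90, -120, 92)) [ 1.1 -0.8]
('top', (-90, 40, 92)) [0.4 0.4]
('top', (90, -120, 92)) [-1.5 -0.4]
('top', (90, 40, 92)) [-1.2  0.9]
('top', (-111, -40, 104)) [0.4 0.1]
('side', (-45, -165, 142)) [-0.3 -0. ]
('side', (-45, 165, 142)) [-1.4  0.5]
('side', (-111, -40, 104)) [-0.8  1.5]
('top', (-45, 115, 82)) [1.6 2. ]
('top', (-45, 84, 62)) [2.  0.7]
('side', (-45, 84, 62)) [0.9 1.5]
('side', (-45, 0, 142)) [-0.5  3.5]
[[ 0.4636  0.0574  0.082 ]
 [ 0.6181 -0.0098  0.085 ]
 [ 0.4946  0.0571  0.062 ]
 [ 0.5786  0.0565  0.142 ]]
```

View pics/c3.png

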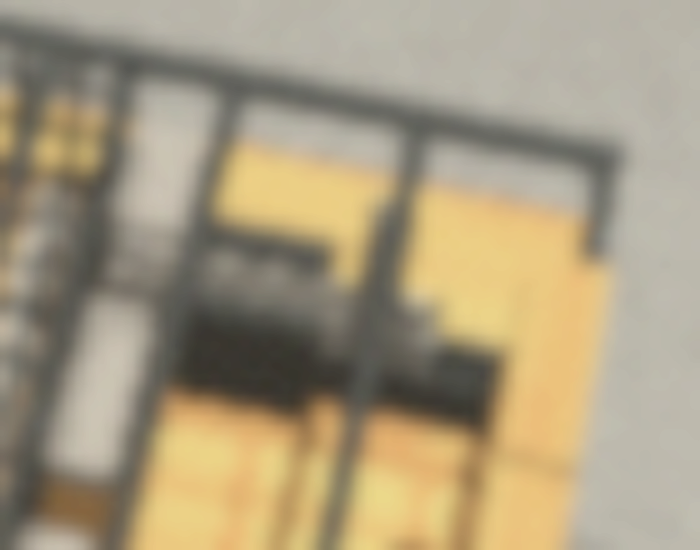

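The refit agrees with the picture to about 2 mm: the tab is at (0.4636, 0.0574) and the pull at (0.618, -0.010).

The moves can't turn the lean directly. I'll turn the wrist and swing out to azimuth 90°. There I'll check whether a pose beyond the reach gives a lean towards +y.

Call:
{"fn": "play_rows", "kwargs": {"deltas": [[37, 12, 0, 8.5], [74, 25, 0, 17], [111, 37, 0, 25.5], [148, 50, 0, 34], [186, 62, 0, 42.5], [223, 75, 0, 51], [260, 87, 0, 59.5], [297, 101, 0, 68]], "fingers": 0.5}}

```text
time_s: 2.15
eef_pos: [-0.0013, 0.8317, 0.2313]
eef_rot: [3.142, 0.0, 1.583]
force: [0.5, 0.2, -0.0]
gripper_width: 0.5
grasp_force: 0.0
```

Call:
{"fn": "play_rows", "kwargs": {"deltas": [[40, 0, 0, 0.8], [80, 0, 0, 0.8], [120, 0, 0, 0.8], [160, 0, 0, 0.8], [200, 0, 0, 0.8], [200, 0, 0, 0.8]]}}

```text
time_s: 2.75
eef_pos: [-0.0038, 0.9904, 0.2047]
eef_rot: [-3.139, -0.003, 1.575]
force: [-0.9, 0.6, -3.9]
gripper_width: 0.503
grasp_force: 0.0
```

Run:
```python
from h import *
s=robot.get_state();print(s["joint_positions"],s["eef_pos"],s["eef_rot"])
```

```text
[1.47186243 1.21124961 0.22238048 0.00268824 1.70572161 1.46787159] [-0.00375955  0.99038537  0.20474619] [-3.13917404e+00 -2.50317726e-03  1.57514873e+00]
```

Call:
{"fn": "play_rows", "kwargs": {"deltas": [[50, 0, -40, 0], [100, 0, -80, 0], [150, 0, -120, 0], [200, 0, -160, 0], [250, 0, -200, 0], [300, 0, -250, 0], [300, 0, -250, 0]]}}

```text
time_s: 3.45
eef_pos: [-0.0034, 0.9747, 0.3144]
eef_rot: [3.141, -0.057, 1.575]
force: [0.4, -0.9, -0.3]
gripper_width: 0.504
grasp_force: 0.0
```

Run:
```python
from h import *
s=robot.get_state();print(s["joint_positions"],s["eef_pos"],s["eef_rot"])
```

```text
[1.46906669 1.10591934 0.20998848 0.00591389 1.76890837 1.46616732] [-0.00337672  0.97471263  0.31442272] [ 3.14135696 -0.05706761  1.57503104]
```

Call:
{"fn": "play_rows", "kwargs": {"deltas": [[50, 0, 0, 0], [100, 0, 0, 0], [150, 0, 0, 0], [200, 0, 0, 0], [250, 0, 0, 0], [300, 0, 0, 0]]}}

```text
time_s: 4.05
eef_pos: [-0.0035, 0.9951, 0.2736]
eef_rot: [3.142, -0.087, 1.575]
force: [-0.4, 0.3, -0.0]
gripper_width: 0.498
grasp_force: 0.0
```

Run:
```python
from h import *
s=robot.get_state();print(s["joint_positions"],s["eef_pos"],s["eef_rot"])
```

```text
[1.47052367 1.14888214 0.21000604 0.00908511 1.6958888  1.46781759] [-0.0035462   0.99514608  0.273633  ] [ 3.14151338 -0.08727611  1.57503093]
```

Call:
{"fn": "play_rows", "kwargs": {"deltas": [[2000, 0, 0, 0]]}}

```text
time_s: 4.15
eef_pos: [-0.0036, 1.0042, 0.2672]
eef_rot: [3.141, -0.116, 1.575]
force: [0.1, -0.5, -0.7]
gripper_width: 0.499
grasp_force: 0.0
```

Call:
{"fn": "play_rows", "kwargs": {"deltas": [[2000, 0, 0, 0]]}}

```text
time_s: 4.25
eef_pos: [-0.0037, 1.013, 0.261]
eef_rot: [3.141, -0.143, 1.575]
force: [0.8, -0.7, 0.1]
gripper_width: 0.498
grasp_force: 0.0
```

Call:
{"fn": "play_rows", "kwargs": {"deltas": [[2000, 0, 0, 0], [2000, 0, 0, 0], [2000, 0, 0, 0]]}}

```text
time_s: 4.55
eef_pos: [-0.0038, 1.0246, 0.2468]
eef_rot: [3.141, -0.174, 1.575]
force: [0.3, -0.5, -0.3]
gripper_width: 0.498
grasp_force: 0.0
```

Run:
```python
from h import *
s=robot.get_state();print(s["joint_positions"],s["eef_pos"],s["eef_rot"])
```

```text
[1.47154292 1.17933967 0.21002132 0.0177     1.57923098 1.46900456] [-0.00379927  1.02463536  0.24682084] [ 3.14141622 -0.17389331  1.57503424]
```

Single-row calls beyond the reach each add about 1.6° of lean in the wanted direction, and it carries over from call to call.

Call:
{"fn": "play_rows", "kwargs": {"deltas": [[2000, 0, 0, 0]]}}

```text
time_s: 4.65
eef_pos: [-0.0039, 1.0324, 0.2446]
eef_rot: [3.141, -0.202, 1.575]
force: [-0.1, -1.2, 0.7]
gripper_width: 0.503
grasp_force: 0.0
```

Call:
{"fn": "play_rows", "kwargs": {"deltas": [[2000, 0, 0, 0]]}}

```text
time_s: 4.75
eef_pos: [-0.0039, 1.0399, 0.2443]
eef_rot: [3.141, -0.231, 1.575]
force: [0.3, 0.2, -0.1]
gripper_width: 0.496
grasp_force: 0.0
```

Call:
{"fn": "play_rows", "kwargs": {"deltas": [[2000, 0, 0, 0]]}}

```text
time_s: 4.85
eef_pos: [-0.004, 1.0469, 0.2455]
eef_rot: [3.141, -0.259, 1.575]
force: [0.0, -0.5, -0.2]
gripper_width: 0.504
grasp_force: 0.0
```

Call:
{"fn": "play_rows", "kwargs": {"deltas": [[2000, 0, 0, 0]]}}

```text
time_s: 4.95
eef_pos: [-0.004, 1.0536, 0.2481]
eef_rot: [3.141, -0.288, 1.575]
force: [0.0, -0.5, -0.4]
gripper_width: 0.504
grasp_force: 0.0
```

Call:
{"fn": "play_rows", "kwargs": {"deltas": [[2000, 0, 0, 0]]}}

```text
time_s: 5.05
eef_pos: [-0.004, 1.0598, 0.252]
eef_rot: [3.141, -0.316, 1.575]
force: [-0.8, -0.2, -0.0]
gripper_width: 0.504
grasp_force: 0.0
```

Call:
{"fn": "play_rows", "kwargs": {"deltas": [[2000, 0, 0, 0]]}}

```text
time_s: 5.15
eef_pos: [-0.0041, 1.0657, 0.2569]
eef_rot: [3.141, -0.344, 1.575]
force: [-0.3, 0.2, -0.2]
gripper_width: 0.5
grasp_force: 0.0
```

Call:
{"fn": "play_rows", "kwargs": {"deltas": [[2000, 0, 0, 0]]}}

```text
time_s: 5.25
eef_pos: [-0.0041, 1.0712, 0.2629]
eef_rot: [3.141, -0.371, 1.575]
force: [-1.1, -0.1, 0.9]
gripper_width: 0.5
grasp_force: 0.0
```

Call:
{"fn": "play_rows", "kwargs": {"deltas": [[2000, 0, 0, 0]]}}

```text
time_s: 5.35
eef_pos: [-0.0042, 1.0763, 0.2699]
eef_rot: [3.141, -0.399, 1.575]
force: [-0.3, 0.0, 0.1]
gripper_width: 0.499
grasp_force: 0.0
```

Call:
{"fn": "play_rows", "kwargs": {"deltas": [[2000, 0, 0, 0]]}}

```text
time_s: 5.45
eef_pos: [-0.0042, 1.0811, 0.278]
eef_rot: [3.141, -0.426, 1.575]
force: [-1.0, -0.1, -0.8]
gripper_width: 0.498
grasp_force: 0.0
```

Call:
{"fn": "play_rows", "kwargs": {"deltas": [[2000, 0, 0, 0]]}}

```text
time_s: 5.55
eef_pos: [-0.0042, 1.0854, 0.2873]
eef_rot: [3.141, -0.453, 1.575]
force: [0.5, 1.3, -0.2]
gripper_width: 0.498
grasp_force: 0.0
```

Works well. Ten more.

Call:
{"fn": "play_rows", "kwargs": {"deltas": [[2000, 0, 0, 0]]}}

```text
time_s: 5.65
eef_pos: [-0.0043, 1.0894, 0.2975]
eef_rot: [3.141, -0.48, 1.575]
force: [0.2, 0.2, -0.4]
gripper_width: 0.502
grasp_force: 0.0
```

Call:
{"fn": "play_rows", "kwargs": {"deltas": [[2000, 0, 0, 0]]}}

```text
time_s: 5.75
eef_pos: [-0.0043, 1.093, 0.3087]
eef_rot: [3.141, -0.507, 1.575]
force: [0.1, 0.3, -0.6]
gripper_width: 0.504
grasp_force: 0.0
```

Call:
{"fn": "play_rows", "kwargs": {"deltas": [[2000, 0, 0, 0]]}}

```text
time_s: 5.85
eef_pos: [-0.0044, 1.0961, 0.3208]
eef_rot: [3.141, -0.533, 1.575]
force: [0.1, 0.4, 0.3]
gripper_width: 0.499
grasp_force: 0.0
```

Call:
{"fn": "play_rows", "kwargs": {"deltas": [[2000, 0, 0, 0]]}}

```text
time_s: 5.95
eef_pos: [-0.0043, 1.0989, 0.3336]
eef_rot: [3.141, -0.56, 1.575]
force: [-0.7, 0.2, 0.2]
gripper_width: 0.499
grasp_force: 0.0
```

Call:
{"fn": "play_rows", "kwargs": {"deltas": [[2000, 0, 0, 0]]}}

```text
time_s: 6.05
eef_pos: [-0.0044, 1.1011, 0.3472]
eef_rot: [3.141, -0.586, 1.575]
force: [0.3, -0.4, 0.2]
gripper_width: 0.5
grasp_force: 0.0
```

Call:
{"fn": "play_rows", "kwargs": {"deltas": [[2000, 0, 0, 0]]}}

```text
time_s: 6.15
eef_pos: [-0.0044, 1.103, 0.3615]
eef_rot: [3.141, -0.612, 1.575]
force: [-0.5, -0.6, -0.1]
gripper_width: 0.5
grasp_force: 0.0
```

Call:
{"fn": "play_rows", "kwargs": {"deltas": [[2000, 0, 0, 0]]}}

```text
time_s: 6.25
eef_pos: [-0.0044, 1.1043, 0.3764]
eef_rot: [3.141, -0.638, 1.575]
force: [1.0, -0.0, 0.7]
gripper_width: 0.502
grasp_force: 0.0
```

Call:
{"fn": "play_rows", "kwargs": {"deltas": [[2000, 0, 0, 0]]}}

```text
time_s: 6.35
eef_pos: [-0.0044, 1.1053, 0.392]
eef_rot: [3.141, -0.664, 1.575]
force: [-0.2, -0.4, 1.1]
gripper_width: 0.496
grasp_force: 0.0
```

Call:
{"fn": "play_rows", "kwargs": {"deltas": [[2000, 0, 0, 0]]}}

```text
time_s: 6.45
eef_pos: [-0.0044, 1.1057, 0.4082]
eef_rot: [3.141, -0.689, 1.575]
force: [-1.1, 0.4, -0.1]
gripper_width: 0.503
grasp_force: 0.0
```

Run:
```python
from h import *
s=robot.get_state();print(s["joint_positions"],s["eef_pos"],s["eef_rot"])
print(Rn.from_euler("xyz",s["eef_rot"]).as_matrix())
```

```text
[1.46809246 1.06615393 0.21090959 0.07322934 1.17880906 1.46003078] [-0.00442069  1.10568801  0.40816662] [ 3.14122026 -0.6894553   1.57517166]
[[-3.37596671e-03  9.99991395e-01 -2.41082788e-03]
 [ 7.71585234e-01  4.13843940e-03  6.36112490e-01]
 [ 6.36116994e-01  2.87335400e-04 -7.71592566e-01]]
```

Lean is 39.5° in the rack's x–z plane. Now I'll travel at a height of about 0.4 m to a point above the rack's front.

Call:
{"fn": "play_rows", "kwargs": {"deltas": [[-35, 19, -29, 0], [-70, 37, -57, 0], [-106, 56, -86, 0], [-141, 75, -114, 0], [-176, 94, -143, 0], [-211, 112, -172, 0], [-246, 131, -200, 0], [-282, 150, -229, 0]]}}

```text
time_s: 7.25
eef_pos: [0.1347, 0.7716, 0.4066]
eef_rot: [3.14, -0.69, 1.576]
force: [0.8, -0.3, 0.1]
gripper_width: 0.498
grasp_force: 0.0
```

Call:
{"fn": "play_rows", "kwargs": {"deltas": [[-35, 19, -29, 0], [-70, 37, -57, 0], [-106, 56, -86, 0], [-141, 75, -114, 0], [-176, 94, -143, 0], [-211, 112, -172, 0], [-246, 131, -200, 0], [-282, 150, -229, 0]], "fingers": 0.4}}

```text
time_s: 8.05
eef_pos: [0.2856, 0.4094, 0.4045]
eef_rot: [3.137, -0.689, 1.579]
force: [0.6, -0.1, -0.4]
gripper_width: 0.401
grasp_force: 0.0
```

Run:
```python
from h import *
s=robot.get_state();print(s["joint_positions"],s["eef_pos"],s["eef_rot"])
R=Rn.from_euler("xyz",s["eef_rot"]).as_matrix()
for T in [(.4636,-.03,.4),(.4636,-.0281,.1913)]: print(np.round(1000*R.T@(np.array(T)-s["eef_pos"])))
```

```text
[ 0.45221102 -0.48155092  2.07919481  0.64241446  1.26779432  0.33593984] [0.28562331 0.40941687 0.40452227] [ 3.1366145  -0.68893729  1.57866145]
[-343.  176. -276.]
[-474.  175. -114.]
```

Call:
{"fn": "play_rows", "kwargs": {"deltas": [[-43, 16, -10, 0], [-86, 32, -21, 0], [-129, 48, -31, 0], [-172, 64, -41, 0], [-215, 80, -52, 0], [-258, 95, -62, 0], [-301, 111, -72, 0], [-344, 127, -83, 0]]}}

```text
time_s: 8.85
eef_pos: [0.4148, 0.0911, 0.2494]
eef_rot: [3.137, -0.686, 1.577]
force: [0.4, 1.3, -0.9]
gripper_width: 0.4
grasp_force: 0.0
```

Call:
{"fn": "play_rows", "kwargs": {"deltas": [[-43, 16, -10, 0], [-86, 32, -21, 0], [-130, 48, -31, 0], [-130, 48, -31, 0], [-130, 48, -31, 0]]}}

```text
time_s: 9.35
eef_pos: [0.4629, -0.0276, 0.1906]
eef_rot: [-3.141, -0.688, 1.573]
force: [-1.0, 0.9, 0.0]
gripper_width: 0.402
grasp_force: 0.0
```

Run:
```python
from h import *
s=robot.get_state();print(s["joint_positions"],s["eef_pos"],s["eef_rot"])
R=Rn.from_euler("xyz",s["eef_rot"]).as_matrix()
for T in [(.4636,-.0281,.1913),(.4636,.0673,.0756)]: print(np.round(1000*R.T@(np.array(T)-s["eef_pos"]),1))
```

```text
[-5.85089967e-01  1.93660086e-03  2.08415928e+00  5.58392048e-01
  1.49622013e+00 -7.57702481e-01] [ 0.46287019 -0.02760538  0.19062891] [-3.14133608 -0.68780282  1.57293333]
[ 0.   0.7 -0.8]
[  0.3   1.  149.1]
```

Call:
{"fn": "play_rows", "kwargs": {"deltas": [[0, 1, 20, 0], [0, 1, 40, 0], [0, 1, 60, 0], [0, 1, 80, 0], [0, 1, 95, 0], [0, 1, 110, 0], [0, 1, 110, 0]]}}

```text
time_s: 10.05
eef_pos: [0.4621, 0.0446, 0.105]
eef_rot: [-3.14, -0.688, 1.576]
force: [-1.3, -0.2, -0.1]
gripper_width: 0.4
grasp_force: 0.0
```

Run:
```python
from h import *
print(robot.get_state()["eef_pos"],robot.get_state()["force"])
out=[]
for n,(x0,y0,w,h) in dict(top=(205,220,100,75),side=(285,205,100,75)).items():
    im=img(n); a=cv2.resize(np.ascontiguousarray(im["pixels"][y0:y0+h,x0:x0+w,::-1]),None,fx=4,fy=4,interpolation=cv2.INTER_CUBIC); out.append(cv2.convertScaleAbs(a,alpha=1.6))
    print(n,[ (np.round(r["uv"],1),round(r["conf"],2)) for r in robot.pinpoint("lock_tab",n)[:2]])
cv2.imwrite("pics/c4.png",np.hstack(out))
```

```text
[0.46211596 0.04459026 0.10495705] [-1.29808843 -0.15489501 -0.09834461]
top [(array([249.5, 265.7]), 0.45), (array([276.2, 207.8]), 0.42)]
side [(array([336.7, 252.8]), 0.56), (array([334. , 383.3]), 0.39)]
```

View pics/c4.png

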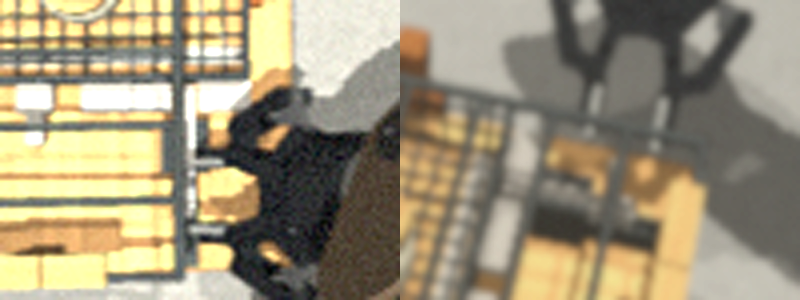

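The top view shows the open fingers at crop rows 162 and 232 just in front of the bar, straddling the tab's row (~266 px). In the side view they come down over the tab. I'll advance.

Run:
```python
from h import *
s=img("side");t=img("top")
print(onz(s,(336.7,252.8),.082),onz(t,(249.5,265.7),.082))
# pads midpoints in top view vs expected
print(onz(t,(205+205/4,220+162/4),.105),onz(t,(205+205/4,220+232/4),.105))
```

```text
[0.46380866 0.06344966 0.082     ] [0.46992278 0.06075288 0.082     ]
[0.48336417 0.04192495 0.105     ] [0.43820502 0.04240296 0.105     ]
```

Call:
{"fn": "play_rows", "kwargs": {"deltas": [[0, 0, 10, 0], [0, 0, 20, 0], [0, 0, 30, 0], [0, 0, 38, 0], [0, 0, 38, 0]]}}

```text
time_s: 10.85
eef_pos: [0.462, 0.0682, 0.075]
eef_rot: [-3.138, -0.688, 1.574]
force: [0.2, -0.6, -0.2]
gripper_width: 0.404
grasp_force: 0.0
```

Call:
{"fn": "play_rows", "kwargs": {"deltas": [[0, 3, 0, 0], [0, 3, 0, 0], [0, 3, 0, 0], [0, 3, 0, 0], [0, 3, 0, 0]], "fingers": 0.1, "newtons": 30}}

```text
time_s: 11.35
eef_pos: [0.4632, 0.0673, 0.0762]
eef_rot: [-3.133, -0.689, 1.576]
force: [-10.0, -2.9, 5.2]
gripper_width: 0.13
grasp_force: 31.8
```

Gripped: the opening is 11 mm and the force is on the pads. Withdraw the bolt.

Call:
{"fn": "play_rows", "kwargs": {"deltas": [[0, -6, 0, 0], [0, -12, 0, 0], [0, -18, 0, 0], [0, -24, 0, 0], [0, -29, 0, 0], [0, -31, 0, 0], [0, -31, 0, 0]]}}

```text
time_s: 12.05
eef_pos: [0.4348, 0.0671, 0.0763]
eef_rot: [-3.141, -0.688, 1.575]
force: [0.9, 4.2, -4.6]
gripper_width: 0.13
grasp_force: 30.3
```

The bolt moved about 28 mm, so it's clear of the 20 mm limit. Release, back out, and go to the pull.

Call:
{"fn": "play_rows", "kwargs": {"deltas": [[0, 0, 0, 0], [0, 0, 0, 0], [0, 0, -10, 0], [0, 0, -30, 0], [0, 0, -60, 0], [0, 0, -90, 0], [0, 0, -120, 0], [0, 0, -120, 0]], "fingers": 0.42}}

```text
time_s: 12.85
eef_pos: [0.4383, -0.0127, 0.1732]
eef_rot: [3.131, -0.682, 1.578]
force: [0.2, -0.7, 0.3]
gripper_width: 0.417
grasp_force: 0.0
```

Run:
```python
from h import *
s=robot.get_state();R=Rn.from_euler("xyz",s["eef_rot"]).as_matrix();print(s["eef_pos"],s["joint_positions"],s["force"])
for c in("top","side"):
    im=img(c)
    for k,z in(("lock_tab",.082),("pull",.085)):
        for r in robot.pinpoint(k,c)[:1]:print(c,k,r["conf"],onz(im,r["uv"],z))
G=np.array([.6181,-.010,.087])
for off in(.12,0):
    T=G+R[:,2]*(.0187-off);print(T,np.round(1000*R.T@(T-s["eef_pos"]),1))
```

```text
[ 0.43826361 -0.01269852  0.17316309] [-0.58770117 -0.04492174  2.16441649  0.55957718  1.46021079 -0.7817879 ] [ 0.20790859 -0.69632113  0.28454525]
top lock_tab 0.49 [0.43711254 0.06315908 0.082     ]
top pull 0.61 [ 0.61563087 -0.01083641  0.085     ]
side lock_tab 0.49 [0.43686001 0.04586835 0.082     ]
side pull 0.8 [ 0.61018864 -0.01113195  0.085     ]
[ 0.61756654 -0.07386387  0.16563086] [-53.3 179.2 -31.8]
[0.61819848 0.00178928 0.07248473] [-53.3 179.2  88.2]
```

Call:
{"fn": "play_rows", "kwargs": {"deltas": [[-11, 40, -8, 0], [-22, 80, -16, 0], [-33, 120, -24, 0], [-44, 150, -30, 0], [-53, 176, -32, 0], [-53, 176, -32, 0], [-53, 176, -32, 0]], "fingers": 0.65}}

```text
time_s: 13.85
eef_pos: [0.6111, -0.0689, 0.1587]
eef_rot: [-3.138, -0.689, 1.574]
force: [-0.7, 0.8, -0.6]
gripper_width: 0.647
grasp_force: 0.0
```

Run:
```python
from h import *
s=robot.get_state();R=Rn.from_euler("xyz",s["eef_rot"]).as_matrix();print(s["eef_pos"],s["eef_rot"])
T=np.array([.616,-.0105,.087])+R[:,2]*.0187;print(T,np.round(1000*R.T@(T-s["eef_pos"]),1))
```

```text
[ 0.61106493 -0.06886195  0.1587445 ] [-3.13809132 -0.68880746  1.57403438]
[0.61589604 0.00138569 0.0725636 ] [ -0.6   5.4 111.2]
```

Call:
{"fn": "play_rows", "kwargs": {"deltas": [[-1, 5, 25, 0], [-1, 5, 50, 0], [-1, 5, 75, 0], [-1, 5, 92, 0], [-1, 5, 104, 0], [-1, 5, 104, 0], [-1, 5, 104, 0]]}}

```text
time_s: 14.55
eef_pos: [0.6168, -0.0048, 0.0799]
eef_rot: [3.14, -0.687, 1.576]
force: [-0.2, 0.4, 0.9]
gripper_width: 0.649
grasp_force: 0.0
```

Call:
{"fn": "play_rows", "kwargs": {"deltas": [[0, 0, 0, 0], [0, 0, 0, 0], [0, 0, 0, 0], [0, 0, 0, 0], [0, 0, 0, 0]], "fingers": 0.2, "newtons": 35}}

```text
time_s: 15.05
eef_pos: [0.6183, -0.0056, 0.0805]
eef_rot: [3.136, -0.686, 1.576]
force: [5.7, -2.6, 1.6]
gripper_width: 0.272
grasp_force: 40.5
```

Gripped at 23 mm, as expected. Draw gently.

Call:
{"fn": "play_rows", "kwargs": {"deltas": [[-1.5, 0, -1.3, 0], [-3.9, 0, -3.2, 0], [-7.7, 0, -6.4, 0], [-11.6, 0, -9.5, 0], [-15.4, 0, -12.7, 0], [-19.3, 0, -15.9, 0], [-23.2, 0, -19.1, 0], [-26.2, 0, -21.6, 0]]}}

```text
time_s: 15.85
eef_pos: [0.6184, -0.0378, 0.0805]
eef_rot: [3.137, -0.689, 1.576]
force: [6.6, 4.0, 1.6]
gripper_width: 0.27
grasp_force: 39.8
```

Call:
{"fn": "play_rows", "kwargs": {"deltas": [[-1.5, 0, -1.3, 0], [-4.6, 0, -3.8, 0], [-7.7, 0, -6.4, 0], [-10.8, 0, -8.9, 0], [-13.1, 0, -10.8, 0], [-15.4, 0, -12.7, 0], [-17, 0, -14, 0], [-17, 0, -14, 0]]}}

```text
time_s: 16.65
eef_pos: [0.6184, -0.06, 0.0805]
eef_rot: [3.137, -0.689, 1.576]
force: [6.0, 1.6, 0.5]
gripper_width: 0.274
grasp_force: 40.0
```

Call:
{"fn": "play_rows", "kwargs": {"deltas": [[-1, 0, -0.8, 0], [-2.3, 0, -1.9, 0], [-3.9, 0, -3.2, 0], [-5.4, 0, -4.5, 0], [-5.4, 0, -4.5, 0]]}}

```text
time_s: 17.15
eef_pos: [0.6184, -0.0669, 0.0805]
eef_rot: [3.137, -0.689, 1.576]
force: [6.2, 2.1, 1.0]
gripper_width: 0.273
grasp_force: 40.0
```

Call:
{"fn": "play_rows", "kwargs": {"deltas": [[-0.8, 0, -0.6, 0], [-1.5, 0, -1.3, 0], [-2.3, 0, -1.9, 0], [-2.3, 0, -1.9, 0]]}}

```text
time_s: 17.55
eef_pos: [0.6184, -0.0697, 0.0805]
eef_rot: [3.137, -0.689, 1.576]
force: [5.9, 3.5, 0.6]
gripper_width: 0.269
grasp_force: 39.9
```

Call:
{"fn": "play_rows", "kwargs": {"deltas": [[-0.8, 0, -0.6, 0], [-1.5, 0, -1.3, 0], [-2.3, 0, -1.9, 0], [-2.3, 0, -1.9, 0]]}}

```text
time_s: 17.95
eef_pos: [0.6184, -0.0726, 0.0805]
eef_rot: [3.137, -0.689, 1.576]
force: [6.9, 3.7, 0.7]
gripper_width: 0.277
grasp_force: 39.9
```

Call:
{"fn": "play_rows", "kwargs": {"deltas": [[-0.8, 0, -0.6, 0], [-1.5, 0, -1.3, 0], [-2.3, 0, -1.9, 0], [-2.3, 0, -1.9, 0]]}}

```text
time_s: 18.35
eef_pos: [0.6184, -0.0756, 0.0805]
eef_rot: [3.137, -0.689, 1.576]
force: [5.5, 3.0, 0.3]
gripper_width: 0.275
grasp_force: 39.9
```

Call:
{"fn": "play_rows", "kwargs": {"deltas": [[-0.8, 0, -0.6, 0], [-1.5, 0, -1.3, 0], [-2.3, 0, -1.9, 0], [-2.3, 0, -1.9, 0]]}}

```text
time_s: 18.75
eef_pos: [0.6184, -0.0786, 0.0805]
eef_rot: [3.137, -0.689, 1.576]
force: [6.7, 2.9, 0.6]
gripper_width: 0.272
grasp_force: 39.9
```

Call:
{"fn": "play_rows", "kwargs": {"deltas": [[-0.8, 0, -0.6, 0], [-1.5, 0, -1.3, 0], [-2.3, 0, -1.9, 0], [-2.3, 0, -1.9, 0]]}}

```text
time_s: 19.15
eef_pos: [0.6184, -0.0816, 0.0805]
eef_rot: [3.137, -0.689, 1.576]
force: [5.7, 3.7, -0.0]
gripper_width: 0.274
grasp_force: 39.9
```

Call:
{"fn": "play_rows", "kwargs": {"deltas": [[-0.8, 0, -0.6, 0], [-1.5, 0, -1.3, 0], [-2.3, 0, -1.9, 0], [-2.3, 0, -1.9, 0]]}}

```text
time_s: 19.55
eef_pos: [0.6184, -0.0845, 0.0805]
eef_rot: [3.137, -0.689, 1.576]
force: [6.2, 3.2, 0.8]
gripper_width: 0.273
grasp_force: 39.9
```

Call:
{"fn": "play_rows", "kwargs": {"deltas": [[-0.8, 0, -0.6, 0], [-1.5, 0, -1.3, 0], [-2.3, 0, -1.9, 0], [-2.3, 0, -1.9, 0]]}}

```text
time_s: 19.95
eef_pos: [0.6184, -0.0855, 0.0805]
eef_rot: [3.138, -0.693, 1.576]
force: [6.8, 9.2, 0.7]
gripper_width: 0.273
grasp_force: 39.4
```

Force is rising and the motion has stopped. I'll confirm with a little more.

Call:
{"fn": "play_rows", "kwargs": {"deltas": [[-0.8, 0, -0.6, 0], [-1.2, 0, -1, 0], [-1.2, 0, -1, 0], [-1.2, 0, -1, 0]]}}

```text
time_s: 20.35
eef_pos: [0.6184, -0.0855, 0.0805]
eef_rot: [3.138, -0.696, 1.576]
force: [9.1, 12.8, 0.0]
gripper_width: 0.274
grasp_force: 39.0
```

Stop found at about 80 mm of travel: no further motion, and the force rose to 13 N. Unload, release and back out, then look.

Call:
{"fn": "play_rows", "kwargs": {"deltas": [[0.8, 0, 0.6, 0], [1.9, 0, 1.6, 0], [1.9, 0, 1.6, 0]]}}

```text
time_s: 20.65
eef_pos: [0.6184, -0.0854, 0.0805]
eef_rot: [3.138, -0.691, 1.576]
force: [7.2, 6.9, 1.0]
gripper_width: 0.274
grasp_force: 39.6
```

Call:
{"fn": "play_rows", "kwargs": {"deltas": [[0, 0, 0, 0], [0, 0, 0, 0], [0, 0, 0, 0], [0, 0, -15, 0], [0, 0, -40, 0], [0, 0, -70, 0], [0, 0, -100, 0], [0, 0, -100, 0]], "fingers": 0.6}}

```text
time_s: 21.45
eef_pos: [0.6193, -0.1552, 0.1618]
eef_rot: [3.131, -0.682, 1.578]
force: [0.8, 0.3, 1.1]
gripper_width: 0.6
grasp_force: 0.0
```

Run:
```python
from h import *
s=robot.get_state();R=Rn.from_euler("xyz",s["eef_rot"]).as_matrix();print(s["eef_pos"],s["eef_rot"])
out=[]
for c,(x0,y0,w,h) in dict(top=(190,145,125,150),side=(220,170,150,150)).items():
    im=img(c)
    out.append(cv2.convertScaleAbs(cv2.resize(np.ascontiguousarray(im["pixels"][y0:y0+h,x0:x0+w,::-1]),None,fx=2.9,fy=3.9,interpolation=cv2.INTER_CUBIC) if 0 else cv2.resize(np.ascontiguousarray(im["pixels"][y0:y0+h,x0:x0+w,::-1]),None,fx=2.9,fy=2.9,interpolation=cv2.INTER_CUBIC),alpha=1.6))
    for k,z in(("lock_tab",.082),("pull",.085)):
        for r in robot.pinpoint(k,c)[:1]:print(c,k,r["conf"],onz(im,r["uv"],z))
cv2.imwrite("pics/c5.png",np.hstack(out))
for T in [(.436,-.0281,.1913),(.436,.0673,.0756)]: print(np.round(1000*R.T@(np.array(T)-s["eef_pos"]),1))
```

```text
[ 0.61928933 -0.15517857  0.16176434] [ 3.13118293 -0.68174693  1.57830526]
top lock_tab 0.66 [0.43939487 0.05890665 0.082     ]
top pull 0.59 [ 0.61776376 -0.08907892  0.085     ]
side lock_tab 0.58 [0.43314395 0.05248923 0.082     ]
side pull 0.7 [ 0.61345481 -0.10796958  0.085     ]
[ 118.4 -182.9   56.1]
[ 119.5 -183.8  206.1]
```

View pics/c5.png

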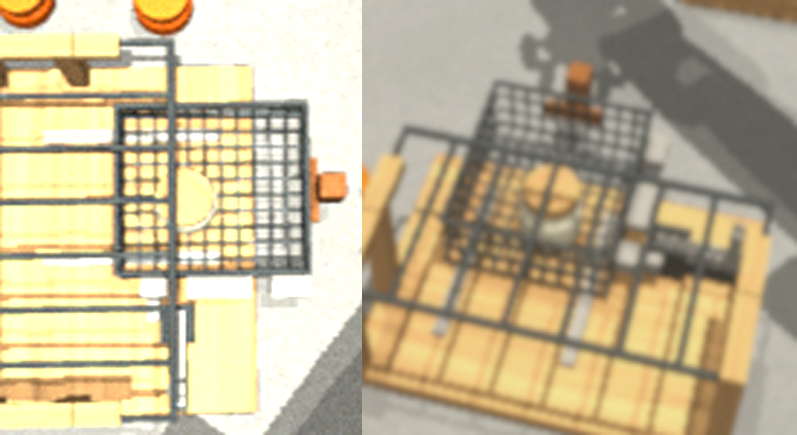

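The basket is drawn out (pull top at crop (332,186)) and the jar is standing in it. The lug meets the keeper's rear, and the tab is still at the withdrawn end. Back to the tab.

Call:
{"fn": "play_rows", "kwargs": {"deltas": [[20, -37, 0, 0], [45, -75, 0, 0], [70, -110, 10, 0], [95, -145, 25, 0], [110, -170, 45, 0], [119, -184, 56, 0], [119, -184, 56, 0], [119, -184, 56, 0]], "fingers": 0.42}}

```text
time_s: 22.55
eef_pos: [0.4326, -0.0238, 0.1887]
eef_rot: [3.141, -0.687, 1.576]
force: [-0.1, -0.6, -0.1]
gripper_width: 0.417
grasp_force: 0.0
```

Run:
```python
from h import *
s=robot.get_state();R=Rn.from_euler("xyz",s["eef_rot"]).as_matrix();print(s["eef_pos"],s["eef_rot"])
print(np.round(1000*R.T@(np.array((.435,.0673,.0760))-s["eef_pos"]),1))
```

```text
[ 0.43256051 -0.02377295  0.18865862] [ 3.14135677 -0.68731709  1.57564621]
[ -1.1   2.8 144.9]
```

Call:
{"fn": "play_rows", "kwargs": {"deltas": [[-1, 3, 30, 0], [-1, 3, 60, 0], [-1, 3, 90, 0], [-1, 3, 110, 0], [-1, 3, 125, 0], [-1, 3, 138, 0], [-1, 3, 145, 0], [-1, 3, 145, 0]]}}

```text
time_s: 23.35
eef_pos: [0.4352, 0.0672, 0.0756]
eef_rot: [-3.14, -0.688, 1.575]
force: [0.1, -0.5, 0.1]
gripper_width: 0.424
grasp_force: 0.0
```

Call:
{"fn": "play_rows", "kwargs": {"deltas": [[0, 0, 0, 0], [0, 0, 0, 0], [0, 0, 0, 0], [0, 0, 0, 0], [0, 0, 0, 0]], "fingers": 0.1, "newtons": 30}}

```text
time_s: 23.85
eef_pos: [0.4359, 0.0664, 0.0768]
eef_rot: [3.139, -0.686, 1.576]
force: [-1.3, -3.5, 2.7]
gripper_width: 0.135
grasp_force: 32.3
```

Call:
{"fn": "play_rows", "kwargs": {"deltas": [[0, 4, 0, 0], [0, 8, 0, 0], [0, 12, 0, 0], [0, 15, 0, 0], [0, 15, 0, 0]]}}

```text
time_s: 24.35
eef_pos: [0.451, 0.0665, 0.0768]
eef_rot: [3.14, -0.686, 1.576]
force: [-1.4, -4.6, 4.3]
gripper_width: 0.131
grasp_force: 32.6
```

Past the butting point (lock ≈ 0.012), so the bolt is in the notch. Continue home.

Call:
{"fn": "play_rows", "kwargs": {"deltas": [[0, 4, 0, 0], [0, 8, 0, 0], [0, 11, 0, 0], [0, 13, 0, 0], [0, 14, 0, 0], [0, 14, 0, 0]]}}

```text
time_s: 24.95
eef_pos: [0.4633, 0.0665, 0.0768]
eef_rot: [-3.139, -0.687, 1.577]
force: [-7.4, -7.6, 9.4]
gripper_width: 0.135
grasp_force: 33.3
```

Call:
{"fn": "play_rows", "kwargs": {"deltas": [[0, 1, 0, 0], [0, 1.5, 0, 0], [0, 1.5, 0, 0]]}}

```text
time_s: 25.25
eef_pos: [0.4633, 0.0666, 0.0768]
eef_rot: [-3.135, -0.688, 1.577]
force: [-13.0, -10.6, 12.8]
gripper_width: 0.133
grasp_force: 34.0
```

Fully home, at the same hard end as at the start (0.4633). Unload, release and back out.

Call:
{"fn": "play_rows", "kwargs": {"deltas": [[0, -1, 0, 0], [0, -2, 0, 0], [0, -2, 0, 0]]}}

```text
time_s: 25.55
eef_pos: [0.4632, 0.0665, 0.0768]
eef_rot: [-3.141, -0.687, 1.576]
force: [-5.6, -6.2, 7.1]
gripper_width: 0.133
grasp_force: 33.0
```

Call:
{"fn": "play_rows", "kwargs": {"deltas": [[0, 0, 0, 0], [0, 0, 0, 0], [0, 0, -10, 0], [0, 0, -30, 0], [0, 0, -60, 0], [0, 0, -100, 0], [0, 0, -140, 0], [0, 0, -140, 0]], "fingers": 0.42}}

```text
time_s: 26.35
eef_pos: [0.4672, -0.0254, 0.1893]
eef_rot: [3.13, -0.682, 1.579]
force: [0.7, 0.4, 0.8]
gripper_width: 0.421
grasp_force: 0.0
```

Run:
```python
from h import *
s=robot.get_state();print(s["eef_pos"],s["force"])
out=[]
for c,(x0,y0,w,h) in dict(top=(190,145,125,150),side=(220,170,150,150)).items():
    im=img(c)
    out.append(cv2.convertScaleAbs(cv2.resize(np.ascontiguousarray(im["pixels"][y0:y0+h,x0:x0+w,::-1]),None,fx=2.9,fy=2.9,interpolation=cv2.INTER_CUBIC),alpha=1.6))
    for k,z in(("lock_tab",.082),("pull",.085)):
        for r in robot.pinpoint(k,c)[:1]:print(c,k,r["conf"],onz(im,r["uv"],z))
cv2.imwrite("pics/c6.png",np.hstack(out))
```

```text
[ 0.46721283 -0.02541785  0.18933616] [0.67841863 0.43438246 0.83463676]
top lock_tab 0.58 [0.46447262 0.06557401 0.082     ]
top pull 0.66 [ 0.62423913 -0.09220164  0.085     ]
side lock_tab 0.54 [0.46088961 0.05604966 0.082     ]
side pull 0.82 [ 0.61210421 -0.09883446  0.085     ]
```

View pics/c6.png

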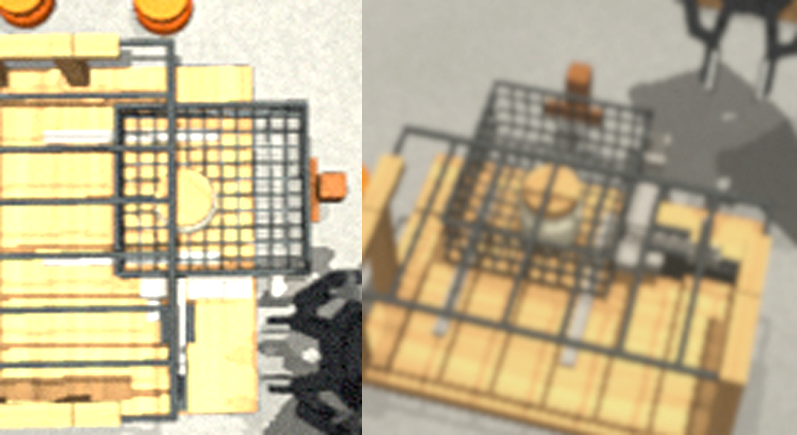

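The picture shows the basket still drawn out (pull at crop (330,186)), the jar upright, and the bolt home across the basket's side. The gripper is clear of everything.

```bash
python3 -c "
from plant import robot
print(robot.hand_in())"
```

```text
the job is handed in; nothing more can be done
None
```

I drew the basket out about 80 mm to its stop and slid the bolt fully home again, with the jar still standing and the gripper clear of everything; the job was handed in at about 26.5 s of the 58 s limit, and the hand-in returned no verdict.

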